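# Tip the dog biscuits out of the mug into the bowl

### The job

Slide the red dog bowl along the counter, without lifting it, to where the mug in the tipper will pour. Then tip the steel mug well over and steadily (the orange bar is its handle) until all five biscuits lie in the bowl, and stand the mug fully upright again. Leave the other things on the counter alone.

Things in the scene. Friction and masses are not known exactly. Their poses are not given: they have to be found in the camera images.
- tipper: dark steel tipper stand, fixed to the counter. Origin: on the counter under the pivot, which is 125 mm above it; x = the horizontal pouring direction, y = along the pivot, z up. Base plate 6 mm thick, 190 mm wide, lying from 8 to 153 mm behind the pivot; two uprights 141 mm tall, 88 mm either side of the middle
- drop_spot (a point): point on the counter under the pour, 100 mm in front of the tipper's pivot; same axes as the tipper. The bowl's centre belongs here
- mug (a joint): tilt of the steel mug, rad: 0 = upright at its stop, grows as it tips forward, stop at 2.3 (mouth steeply down; the biscuits slide out by then). Stiff pivot: the mug stays about where it is left; 3 to 5 N at the bar moves it. Open round mug 160 mm tall, 120 mm across the rim, wall 3 mm; upright, its bottom is 15 mm above the counter, its front wall 3 mm behind the pivot
- mug_bar (a point): middle of the orange push bar of the mug's cradle, round, 14 mm thick, 140 mm long, parallel to the pivot, held by side arms at its ends. Upright: 165 mm behind and 85 mm above the pivot (42 mm behind the rim, 35 mm above it). It turns with the mug on a 186 mm radius, up and over, to 173 mm in front of and 66 mm above the pivot at 2.3 rad. Axes turn with the mug; y along the bar
- mug_lip (a point): front of the mug's rim, where the biscuits leave. Upright: 50 mm above the pivot and 3 mm behind it; at 2.3 rad: 39 mm in front of it and 31 mm below it
- bowl: red round dog bowl, loose, 0.4 kg: 196 mm across the foot, 180 mm across the rim, 55 mm tall, wall 4 mm, floor 5 mm. Origin: centre of the underside; z up
- bottle: clear plastic bottle, 70 mm across, 210 mm tall, blue cap; bystander. Origin: centre of underside
- jar: amber glass jar, 72 mm across, 90 mm tall, yellow lid; bystander. Origin: centre of underside
- brush: brush lying flat; bystander. Origin: underside, along it is x
- spoon: wooden spoon lying flat; bystander. Origin: underside, along it is x
- cup: blue cup, 80 mm across, 85 mm tall; bystander. Origin: centre of underside
- plate: white plate, 170 mm across, 20 mm tall; bystander. Origin: centre of underside
- biscuit0: one of five tan bone-shaped dog biscuits, 60 x 32 x 18 mm, 25 g, starting in the mug. Origin: centre of one flat face; x along the bone, z through its thickness
- biscuit1: one of five tan bone-shaped dog biscuits, 60 x 32 x 18 mm, 25 g, starting in the mug. Origin: centre of one flat face; x along the bone, z through its thickness
- biscuit2: one of five tan bone-shaped dog biscuits, 60 x 32 x 18 mm, 25 g, starting in the mug. Origin: centre of one flat face; x along the bone, z through its thickness
- biscuit3: one of five tan bone-shaped dog biscuits, 60 x 32 x 18 mm, 25 g, starting in the mug. Origin: centre of one flat face; x along the bone, z through its thickness
- biscuit4: one of five tan bone-shaped dog biscuits, 60 x 32 x 18 mm, 25 g, starting in the mug. Origin: centre of one flat face; x along the bone, z through its thickness

How it is judged:
By the outcome, as a careful person would: the job done as asked, in the order asked, and still so for the second after the job is handed in, with the robot touching nothing.
It also fails if it takes over 64 s, if anything falls off the work surface, if the arm or the gripper's body presses on something with over 40 N, if the wrist force passes 120 N, or if a joint passes its speed limit or range.

### The arm

A 6-joint arm with a two-finger parallel gripper is mounted at the origin on the work surface. World frame = base frame: x ahead of the robot, y to its left, z up, the work surface at z = 0. Lengths are in m, angles in rad, forces in N, time in s.
With the tool pointing down it reaches from about 0.225 to 0.875 m from the base axis. Payload 3.4 kg.
Tool frame: the origin (TCP) lies on the centre line of the jaws, within the pads' length; the fingertips stand 22 mm ahead of it and the grasp point (between the pads) lies 3 mm ahead of it; z points along the fingers, y is the line along which they close (so a half turn about z gives the same grasp; the last joint's range is limited). The gripper opens to 85 mm and grips with 20 to 120 N. Pads are 22 mm wide; open, the fingers measure 114 mm over their backs; the gripper's body (76 mm by 85 mm) begins 54 mm behind the grasp point. The pads swing forward as they close: fully open they stand 13 mm farther back than shut.
Start: joints at [-1.237, 0.276, 1.505, -0, 1.361, -0.121], TCP at [0.253, -0.517, 0.253] pointing down, gripper open.
Joint ranges: [-2.89, 2.89], [-0.75, 2.08], [0.22, 2.7], [-1.18, 4.32], [0.11, 2.71], [-2.7, 2.7]. Speed limits (rad/s): [2.57, 2.57, 3.14, 3.14, 3.14, 3.14].

### API

Orientations are given as a unit quaternion [w, x, y, z].
In Python, from rig import manip, vision, ticket gives the robot as it stands (manip), with the cameras (vision) and the job (ticket).
- The arm moves only by the shell command python3 steer.py 'ROWS' [OPENING] [FORCE]. ROWS is a JSON list of rows, 1 to 5 of them, each written [[dx, dy, dz], turn]: dx, dy, dz in m, then a turn about the tool's z in rad; each row shifts and turns the commanded pose from where the row before left it, along the tool's axes as they then stand; what a row does not reach is not made up. A row lasts 1/12 s, in which the tool goes at most 0.0417 m and 0.125 rad, less where a joint would pass 70% of its speed; a pose out of reach is approached as far as the arm can. OPENING is the finger opening in m, set as the command begins (- or left out keeps the last). The fingers move at their own pace and stop on an object; FORCE is the grip in N (left out, the last holds). Time passes only in rows, so rows that do not move let the fingers close. It prints the time, the measured TCP pose, the force, the opening and the grip force at its end. Input that does not fit is refused with a message, and nothing moves.
- manip.get_state(): the state, without advancing time (a new reading comes with each control period).
- vision.get_image(name): name is "scene" or "top"; returns a dict with "img" (480x640x3 uint8, red, green, blue), "camera_matrix" (3x3 intrinsics, pixels), "k1" (the pictures are not rectified: a ray, as slopes to the right and down, at radius r is drawn at 1 + k1 r^2 times it, then the intrinsics apply), "T" (4x4, takes a point from camera to world coordinates). Camera axes: x right, y down, z forward; pixel columns grow to the right and rows downward; lengths in m; the calibration is good to about 2 mm. A picture is of the moment at which its call begins. There is no depth.
- ticket.sign_off(): hands the job in; it is judged then, once.
The state is a dict: "clock": time; "qpos": joint angles; "qd": joint speeds; "effort": joint torques, N m; "position": TCP position; "ee_rot": TCP orientation; "contact_force": force on the tool from outside, world axes, zero at the start; "moment": the same for the moment, N m; "width": finger opening in m; "gripper_force": force on a finger pad.
Only numpy, scipy, OpenCV 4.12 (cv2) and the standard library are available. Lean on these libraries where they do the work, as an engineer would, in place of code of your own. Each camera call takes 0.05 s, during which the arm holds its last target. There are 200 camera calls.

## Working session

There is one attempt and no reset: what is moved stays moved. The work goes in short steps, Python scripts to look and compute and a shell command to move; the robot and the scene stay as the last step left them, time stands still between calls to the robot, and variables do not carry over. Pictures are saved under pics/ and viewed, at most 10 in all, crops included, and the job is handed in when it is done.

```bash
ls; mkdir -p pics
python3 - <<'E'
from rig import manip, vision, ticket
import cv2
for n in("scene","top"):
    d=vision.get_image(n); cv2.imwrite(f"pics/{n}0.png",d["img"][:,:,::-1])
    print(n,d["camera_matrix"].tolist(),d["k1"],d["T"].round(4).tolist())
s=manip.get_state();print({k:s[k] for k in("clock","position","ee_rot","width","contact_force")})
E
```

```text
pics
rig.py
steer.py
scene [[545.413106445281, 0.0, 309.9236720127567], [0.0, 545.413106445281, 243.0384159771511], [0.0, 0.0, 1.0]] -0.05697434122960101 [[0.1018, 0.7787, -0.6191, 1.2689], [0.9947, -0.0876, 0.0533, -0.1476], [-0.0127, -0.6213, -0.7835, 1.0535], [0.0, 0.0, 0.0, 1.0]]
top [[620.0172913052617, 0.0, 320.9321546045796], [0.0, 620.0172913052617, 237.84905048362194], [0.0, 0.0, 1.0]] -0.02847504982512983 [[-0.0263, -0.9899, 0.1396, 0.3631], [-0.9996, 0.0265, -0.0007, -0.0962], [-0.003, -0.1395, -0.9902, 1.4417], [0.0, 0.0, 0.0, 1.0]]
{'clock': 0.1, 'position': array([ 0.25243189, -0.51613495,  0.25249812]), 'ee_rot': array([-8.48564431e-04,  9.74265169e-01,  2.25403310e-01, -9.42435824e-05]), 'width': 0.08524838873462529, 'contact_force': array([ 0.68640539, -0.05690493,  0.1581357 ])}
```

View pics/scene0.png

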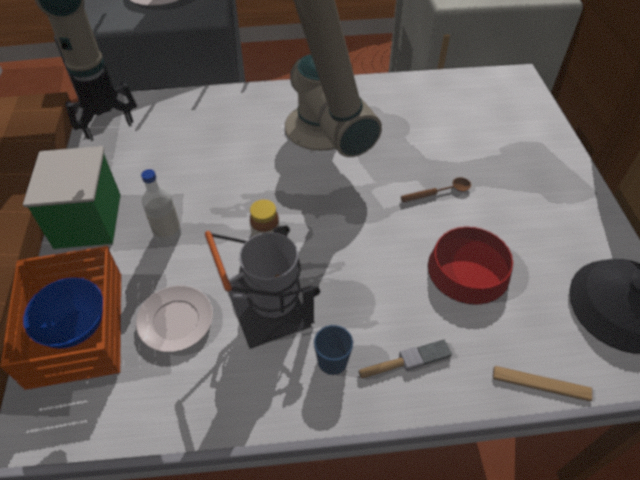

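View pics/top0.png

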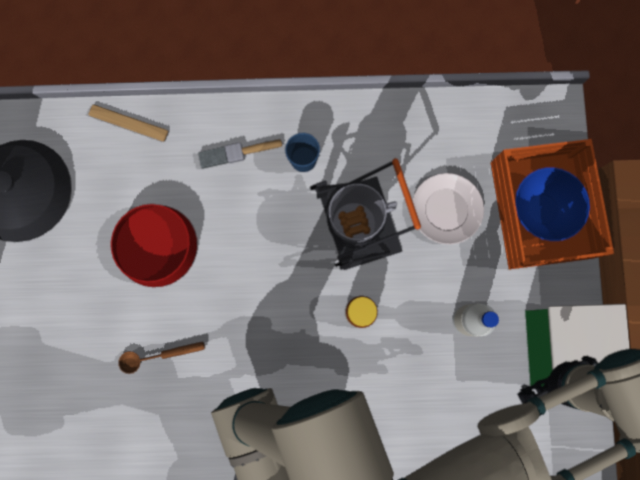

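The scene picture shows the tipper near (265,290) with its orange bar at left, and the bowl at (470,265). In the top picture the mug is at (357,213), the bar runs (397,160)–(418,228), the uprights are near (318,187) and (342,265), and the bowl is at (154,245). The mug therefore pours to image left, about +y. I'll zoom in on the tipper for accurate keypoints.

```bash
cat > h.py <<'E'
import numpy as np,cv2
from rig import manip, vision, ticket
def proj(d,P):
    P=np.atleast_2d(P);T=np.linalg.inv(d["T"])
    return cv2.projectPoints(P.astype(float),cv2.Rodrigues(T[:3,:3])[0],T[:3,3],d["camera_matrix"],np.array([d["k1"],0,0,0.]))[0][:,0]
def at(d,uv,z):
    n=cv2.undistortPoints(np.array(uv,float).reshape(-1,1,2),d["camera_matrix"],np.array([d["k1"],0,0,0.]))[:,0]
    r=np.c_[n,np.ones(len(n))]@d["T"][:3,:3].T;o=d["T"][:3,3]
    return o+r*((z-o[2])/r[:,2])[:,None]
def bowl(d):
    h=cv2.cvtColor(d["img"],cv2.COLOR_RGB2HSV);m=(((h[...,0]<6)|(h[...,0]>172))&(h[...,1]>150)&(h[...,2]>50)).astype(np.uint8)
    m[:100]=0
    _,l,s,c=cv2.connectedComponentsWithStats(m);i=1+s[1:,4].argmax()
    return s[i],c[i],cv2.convexHull(np.argwhere(l==i)[:,::-1].astype(np.int32))[:,0]
def fitbowl(ds):
    from scipy.optimize import least_squares
    a=np.linspace(0,2*np.pi,72,endpoint=False)
    obs=[(d,bowl(d)[2]) for d in ds]
    def res(p):
        r=[]
        for d,hull in obs:
            P=np.concatenate([np.c_[p[0]+R*np.cos(a),p[1]+R*np.sin(a),0*a+z] for R,z in((.098,0.004),(.09,.055))])
            q=cv2.convexHull(proj(d,P).astype(np.float32))
            r+=[cv2.pointPolygonTest(q,(float(u),float(v)),True) for u,v in hull]
        return np.array(r)
    s=least_squares(res,at(obs[0][0],[obs[0][1].mean(0)],.03)[0,:2],loss="soft_l1",diff_step=1e-3)
    return s.x,np.sqrt((res(s.x)**2).mean())
E
python3 - <<'E'
from h import *
a=vision.get_image("top");b=vision.get_image("scene")
print(fitbowl([a]),fitbowl([b]),fitbowl([a,b]))
A=cv2.resize(a["img"][140:290,300:440],None,fx=2.85,fy=2.85*1,interpolation=cv2.INTER_CUBIC)
B=cv2.resize(b["img"][215:355,195:335],None,fx=2.85,fy=2.85,interpolation=cv2.INTER_CUBIC)
h=max(len(A),len(B));f=lambda x:np.pad(x,((0,h-len(x)),(0,0),(0,0)))
cv2.imwrite("pics/z1.png",np.clip(np.hstack([f(A),f(B)])[:,:,::-1]*1.6,0,255));print(A.shape,B.shape)
for uv,z in(((318,187),.141),((342,265),.141),((397,160),.21),((418,228),.21),((357,213),.175),((302,152),.08),((362,312),.09),((448,205),.02),((490,320),.21)):print(uv,at(a,[uv],z).round(3))
E
```

```text
(array([0.55971857, 0.29048957]), np.float64(1.231884590092852)) (array([0.55382802, 0.29105698]), np.float64(4.207497676053803)) (array([0.55739713, 0.29038505]), np.float64(2.7055168929134825))
(428, 399, 3) (399, 399, 3)
(318, 187) [[ 0.657 -0.094  0.141]]
(342, 265) [[ 0.488 -0.14   0.141]]
(397, 160) [[ 0.693 -0.257  0.21 ]]
(418, 228) [[ 0.551 -0.293  0.21 ]]
(357, 213) [[ 0.592 -0.173  0.175]]
(302, 152) [[ 0.752 -0.059  0.08 ]]
(362, 312) [[ 0.389 -0.182  0.09 ]]
(448, 205) [[ 0.633 -0.396  0.02 ]]
(490, 320) [[ 0.364 -0.426  0.21 ]][ WARN:0@1.228] global loadsave.cpp:1063 imwrite_ Unsupported depth image for selected encoder is fallbacked to CV_8U.
```

View pics/z1.png

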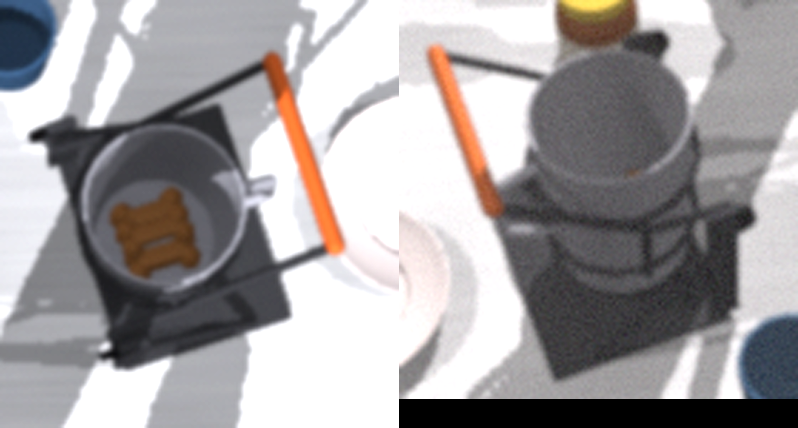

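The crops show the bar ends at (270,58)/(335,250) in top and (437,50)/(494,212) in scene. They also show the mug rim and base plate corners, and the biscuits inside the mug. I'll fit the tipper pose from these.

Run:
```python
from h import *
from scipy.optimize import least_squares
a=vision.get_image("top");b=vision.get_image("scene")
K=[(a,(270,58),(-165,66,210)),(a,(335,250),(-165,-66,210)),(a,(165,211),(-63,0,175)),(a,(218,105),(-153,95,6)),(a,(290,315),(-153,-95,6)),
(b,(38,50),(-165,-66,210)),(b,(95,212),(-165,66,210)),(b,(212,117),(-63,0,175)),(b,(158,378),(-153,95,6)),(b,(336,315),(-8,95,6))]
# which sign of y is +x side: direction resolved by fit from two starts
uv=lambda d,p:np.array(p)/2.85+((300,140) if d is a else (195,215))
for sg in(1,-1):
  def res(q,per=False):
    c,s=np.cos(q[2]),np.sin(q[2]);r=[]
    for d,p,m in K:
        x,y,z=np.array(m)/1000*[1,sg,1]
        r.append(proj(d,[q[0]+c*x-s*y,q[1]+s*x+c*y,z])[0]-uv(d,p))
    return np.array(r) if per else np.ravel(r)
  s=least_squares(res,[.57,-.12,1.3],loss="soft_l1");print(sg,s.x,s.cost)
  if s.cost<60:
    print(res(s.x,1).round(1).tolist());q=s.x
    e=np.array([np.cos(q[2]),np.sin(q[2])]);print("drop",q[:2]+.1*e,"bar",q[:2]-.165*e)
```

```text
1 [ 0.62387124 -0.11555433  1.18954422] 526.076725995484
-1 [ 0.57647826 -0.11292667  1.85912345] 14.786747445021975
[[0.3, 2.8], [-1.1, -3.9], [-0.9, -2.3], [-0.1, -1.3], [0.8, 0.7], [0.5, 2.8], [-0.2, -3.6], [-0.4, -1.8], [-0.4, 0.2], [-0.2, -0.6]]
drop [ 0.54804338 -0.01705458] bar [ 0.62339581 -0.27111562]
```

```bash
python3 steer.py '[[[0,0,-0.02],0.114],[[0,0,-0.02],0.114],[[0,0,-0.02],0.114],[[0,0,-0.02],0.113]]' 0.05 30
python3 steer.py '[[[0.0125,-0.037,0],0],[[0.0125,-0.037,0],0],[[0.0125,-0.037,0],0],[[0.0125,-0.037,0],0],[[0.0125,-0.037,0],0]]'
python3 steer.py '[[[0.0125,-0.037,0],0],[[0.0125,-0.037,0],0],[[0.0125,-0.037,0],0],[[0.0125,-0.037,0],0],[[0.0125,-0.037,0],0]]'
python3 steer.py '[[[0.0125,-0.037,0],0],[[0.0125,-0.037,0],0],[[0.0125,-0.037,0],0],[[0.0125,-0.037,0],0],[[0.0125,-0.037,0],0]]'
python3 steer.py '[[[0.0125,-0.037,0],0],[[0.0125,-0.037,0],0],[[0.0125,-0.037,0],0],[[0.0125,-0.037,0],0],[[0.0125,-0.037,0],0]]'
```

```text
clock: 0.63
position: [0.2525, -0.5164, 0.334]
ee_rot: [-0.0, 1.0, -0.003, -0.0]
contact_force: [0.4, -0.5, -0.1]
width: 0.05
gripper_force: 0.0
clock: 1.05
position: [0.3152, -0.3298, 0.3333]
ee_rot: [0.0, 1.0, -0.001, 0.0]
contact_force: [1.1, 0.3, 0.2]
width: 0.0499
gripper_force: 0.0
clock: 1.47
position: [0.3777, -0.1447, 0.3335]
ee_rot: [0.0, 1.0, -0.0, 0.0]
contact_force: [1.2, -1.0, 0.8]
width: 0.0502
gripper_force: 0.0
clock: 1.88
position: [0.4402, 0.0404, 0.3335]
ee_rot: [0.0, 1.0, -0.0, 0.0]
contact_force: [2.0, -1.2, -0.3]
width: 0.05
gripper_force: 0.0
clock: 2.3
position: [0.5028, 0.2254, 0.3333]
ee_rot: [0.0, 1.0, 0.0, 0.0]
contact_force: [1.0, -0.6, 0.1]
width: 0.0506
gripper_force: 0.0
```

```bash
python3 steer.py '[[[0.011,-0.031,0],0],[[0.011,-0.031,0],0],[[0.011,-0.031,0],0],[[0.011,-0.031,0],0],[[0.011,-0.031,0],0]]'
python3 steer.py '[[[0,0,0.04],0],[[0,0,0.04],0],[[0,0,0.04],0],[[0,0,0.03],0],[[0,0,0.03],0]]'
python3 - <<'E'
from h import *
for n in("top","scene"):
    d=vision.get_image(n);print(fitbowl([d]))
    p=manip.get_state()["position"];u,v=proj(d,[p[0],p[1],.05])[0].astype(int);c=d["img"][max(v-65,0):v+65,max(u-70,0):u+70]
    cv2.imwrite(f"pics/g_{n}.png",cv2.resize(c,None,fx=2.8,fy=2.8,interpolation=cv2.INTER_CUBIC)[:,:,::-1])
a,b=[cv2.imread(f"pics/g_{n}.png") for n in("top","scene")];h=min(len(a),len(b));cv2.imwrite("pics/g.png",np.hstack([a[:h],b[:h]]))
E
```

```text
clock: 2.72
position: [0.558, 0.38, 0.333]
ee_rot: [0.0, 1.0, 0.0, -0.0]
contact_force: [0.1, 0.5, -0.0]
width: 0.0501
gripper_force: 0.0
clock: 3.13
position: [0.5569, 0.3782, 0.1508]
ee_rot: [0.001, 1.0, 0.0, -0.001]
contact_force: [0.6, 0.1, -0.0]
width: 0.0502
gripper_force: 0.0
(array([0.55973369, 0.290951  ]), np.float64(1.2620876541326178))
(array([0.55526234, 0.2868637 ]), np.float64(3.0982212093065096))
```

View pics/g.png

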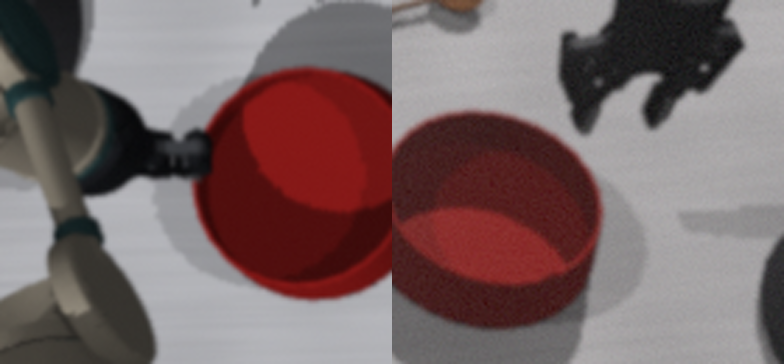

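The gripper (about (180,155) in the left crop) is above the bowl's +y rim, with one finger inside and one outside. Next I descend and grip.

```bash
python3 steer.py '[[[0,0,0.03],0],[[0,0,0.03],0],[[0,0,0.025],0],[[0,0,0.015],0],[[0,0,0.008],0]]'
python3 steer.py '[[[0,0,0],0],[[0,0,0],0],[[0,0,0],0],[[0,0,0],0]]' 0 30
```

```text
clock: 3.65
position: [0.5579, 0.3783, 0.0448]
ee_rot: [0.0, 1.0, -0.0, -0.0]
contact_force: [0.3, -0.2, 0.2]
width: 0.05
gripper_force: 0.0
clock: 3.98
position: [0.5591, 0.3796, 0.0476]
ee_rot: [-0.002, 1.0, -0.001, 0.002]
contact_force: [-1.2, 4.7, 4.9]
width: 0.0059
gripper_force: 28.4
```

```bash
python3 steer.py '[[[-0.0005,0.01,0],0],[[-0.0005,0.015,0],0],[[-0.0005,0.015,0],0],[[-0.0005,0.015,0],0],[[-0.0005,0.015,0],0]]'
python3 steer.py '[[[-0.0005,0.016,0],0],[[-0.0005,0.016,0],0],[[-0.0005,0.016,0],0],[[-0.0005,0.016,0],0],[[-0.0005,0.016,0],0]]'
```

```text
clock: 4.4
position: [0.5572, 0.3103, 0.0478]
ee_rot: [-0.003, 1.0, -0.001, 0.003]
contact_force: [0.7, 5.5, 3.2]
width: 0.0033
gripper_force: 34.0
clock: 4.82
position: [0.5547, 0.2299, 0.0477]
ee_rot: [-0.003, 1.0, -0.001, 0.003]
contact_force: [0.3, 5.9, 4.9]
width: 0.0034
gripper_force: 35.2
```

```bash
python3 steer.py '[[[-0.0005,0.016,0],0],[[-0.0005,0.016,0],0],[[-0.0005,0.016,0],0],[[-0.0005,0.016,0],0],[[-0.0005,0.016,0],0]]'
python3 steer.py '[[[-0.0005,0.014,0],0],[[-0.0005,0.014,0],0],[[-0.0005,0.014,0],0],[[-0.0005,0.008,0],0],[[0,0,0],0]]'
python3 - <<'E'
from h import *
for n in("top","scene"):
    d=vision.get_image(n);s,c,h=bowl(d);print(s,fitbowl([d]));cv2.imwrite(f"pics/s_{n}.png",cv2.resize(d["img"][100:330,130:450],None,fx=2,fy=2)[:,:,::-1])
E
```

```text
clock: 5.23
position: [0.5521, 0.1498, 0.0477]
ee_rot: [-0.003, 1.0, -0.001, 0.003]
contact_force: [0.7, 7.4, 7.3]
width: 0.0036
gripper_force: 36.5
clock: 5.65
position: [0.5499, 0.0981, 0.0477]
ee_rot: [-0.001, 1.0, -0.002, 0.002]
contact_force: [-0.3, 2.4, 6.3]
width: 0.0036
gripper_force: 31.4
[ 239  202   78   82 4714] (array([0.55769608, 0.01058209]), np.float64(1.3417952947774605))
[ 311  234   81   77 4110] (array([0.545003  , 0.01171091]), np.float64(1.8704544492807582))
```

View pics/s_top.png

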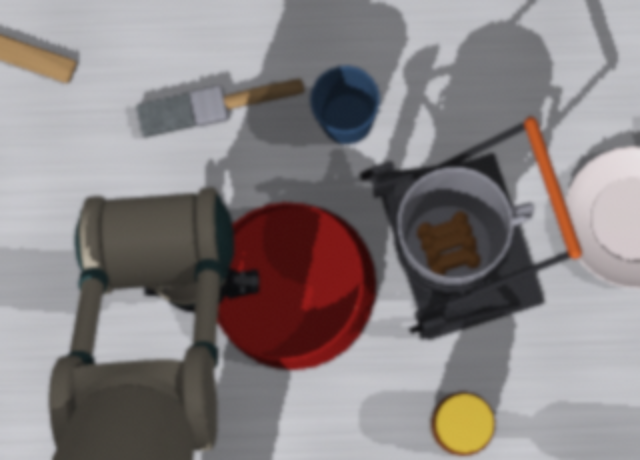

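The bowl is at about (295,285) in this crop, upright, gripped at its left rim and about 26 mm short of the drop spot. I'll finish the slide, release and rise.

```bash
python3 steer.py '[[[-0.001,0.008,0],0],[[-0.001,0.007,0],0],[[-0.001,0.006,0],0],[[-0.001,0.005,0],0],[[0,0,0],0]]'
python3 steer.py '[[[0,0,0],0],[[0,0,0],0],[[0,0,0],0]]' 0.045
python3 steer.py '[[[0,0,-0.02],0],[[0,0,-0.035],0],[[0,0,-0.04],0],[[0,0,-0.04],0],[[0,0,-0.04],0]]'
python3 steer.py '[[[-0.02,-0.02,-0.03],0],[[-0.03,-0.02,-0.02],0],[[-0.03,-0.02,0],0],[[-0.03,-0.02,0],0],[[-0.03,0,0],0]]'
python3 - <<'E'
from h import *
from scipy.optimize import least_squares
I=[vision.get_image(n) for n in("top","scene")]
for d in I:print(bowl(d)[0],fitbowl([d]))
print(fitbowl(I))
# tipper, from the orange bar mask + keypoints, each camera alone
K=[[((270,58),(-165,-72,210)),((335,250),(-165,72,210)),((165,211),(-63,0,175)),((218,105),(-153,-95,6)),((290,315),(-153,95,6))],
[((38,50),(-165,72,210)),((95,212),(-165,-72,210)),((212,117),(-63,0,175)),((158,378),(-153,-95,6)),((336,315),(-8,-95,6))]]
off=[(300,140),(195,215)]
def res(q,cs):
    c,s=np.cos(q[2]),np.sin(q[2]);r=[]
    for i in cs:
        for p,m in K[i]:
            x,y,z=np.array(m)/1000
            r.append(proj(I[i],[q[0]+c*x-s*y,q[1]+s*x+c*y,z])[0]-np.array(p)/2.85-off[i])
    return np.ravel(r)
for cs in([0],[1],[0,1]):
    s=least_squares(res,[.57,-.12,1.85],args=(cs,),loss="soft_l1");q=s.x;e=np.array([np.cos(q[2]),np.sin(q[2])])
    print(cs,q.round(4),"drop",(q[:2]+.1*e).round(4),"bar",(q[:2]-.165*e).round(4),s.fun.round(1).tolist())
E
```

```text
clock: 6.17
position: [0.5461, 0.0731, 0.0477]
ee_rot: [-0.002, 1.0, -0.001, 0.003]
contact_force: [0.2, 4.5, 7.5]
width: 0.003
gripper_force: 33.9
clock: 6.42
position: [0.5438, 0.0719, 0.0455]
ee_rot: [0.0, 1.0, 0.0, -0.0]
contact_force: [-0.4, 0.5, 0.4]
width: 0.0389
gripper_force: 0.0
clock: 6.83
position: [0.5433, 0.072, 0.2217]
ee_rot: [0.0, 1.0, -0.0, -0.001]
contact_force: [1.0, 0.4, -0.7]
width: 0.0449
gripper_force: 0.0
clock: 7.25
position: [0.4026, 0.1544, 0.2705]
ee_rot: [-0.001, 1.0, 0.001, 0.0]
contact_force: [0.2, 0.2, 0.1]
width: 0.0454
gripper_force: 0.0
[ 247  204   80   82 5108] (array([ 0.55136907, -0.01684746]), np.float64(1.5061717070406417))
[ 300  238   79   76 3949] (array([ 0.54892692, -0.01726249]), np.float64(2.5361298609764455))
(array([ 0.55036054, -0.01677429]), np.float64(2.017905883935771))
[0] [ 0.5743 -0.1135  1.8613] drop [ 0.5456 -0.0177] bar [ 0.6215 -0.2716] [-0.4, 0.9, 0.2, -0.3, -0.6, -1.4, 0.1, -0.5, 1.2, 1.4]
[1] [ 0.5786 -0.1121  1.8493] drop [ 0.5511 -0.016 ] bar [ 0.624  -0.2708] [0.2, 0.8, 0.5, -0.7, -0.1, -1.2, -0.6, 0.6, -0.1, 0.3]
[0, 1] [ 0.5772 -0.1126  1.8509] drop [ 0.5495 -0.0165] bar [ 0.6228 -0.2712] [-0.3, 0.3, -0.4, -0.8, -1.0, -2.4, 0.2, -1.2, 0.5, 1.0, -0.1, 0.4, 0.4, -1.3, -0.3, -1.7, -0.8, 0.1, -0.3, -0.3]
```

The bowl sits at (0.550, -0.017), within 1 mm of the fitted drop spot (0.5495, -0.0165). Now I move to the bar.

```bash
python3 steer.py '[[[0.02,0.036,-0.014],0],[[0.02,0.036,-0.014],0],[[0.02,0.036,-0.014],0],[[0.02,0.036,-0.014],0],[[0.02,0.036,-0.014],0]]' 0.05
python3 steer.py '[[[0.022,0.034,0],0],[[0.022,0.034,0],0],[[0.022,0.034,0],0],[[0.022,0.034,0],0],[[0.022,0.034,0],0]]'
python3 steer.py '[[[0,0.03,0],0],[[0,0.03,0],0],[[0,0,0],-0.0933],[[0,0,0],-0.0933],[[0,0,0],-0.0933]]'
python3 steer.py '[[[0,0,0],0]]'
python3 - <<'E'
import numpy as np
from rig import manip, vision, ticket
from scipy.spatial.transform import Rotation as R
s=manip.get_state();w,x,y,z=s["ee_rot"];r=R.from_quat([x,y,z,w])
print(r.apply(np.array([.6228,-.2712,.213])-s["position"],inverse=True), r.as_matrix().round(3).tolist(),s["qpos"])
E
```

```text
clock: 7.77
position: [0.5006, -0.0223, 0.3378]
ee_rot: [0.0, 1.0, -0.0, -0.0]
contact_force: [0.7, 0.2, -0.1]
width: 0.05
gripper_force: 0.0
clock: 8.18
position: [0.6106, -0.1928, 0.3367]
ee_rot: [0.0, 1.0, -0.001, -0.0]
contact_force: [0.4, -0.2, -0.1]
width: 0.05
gripper_force: 0.0
clock: 8.6
position: [0.6098, -0.252, 0.3361]
ee_rot: [-0.0, 0.99, 0.141, -0.001]
contact_force: [-0.7, -0.2, -0.2]
width: 0.0498
gripper_force: 0.0
clock: 8.68
position: [0.6098, -0.2513, 0.3364]
ee_rot: [-0.0, 0.99, 0.14, -0.001]
contact_force: [0.1, 0.8, -0.1]
width: 0.0502
gripper_force: 0.0
[0.00718124 0.02274326 0.12336112] [[0.961, 0.276, -0.002], [0.276, -0.961, 0.0], [-0.001, -0.0, -1.0]] [-4.95993350e-01  3.79288274e-01  1.14997799e+00 -6.90885974e-04
  1.61369088e+00  7.94838747e-01]
```

```bash
python3 steer.py '[[[0.0035,0.0115,0.035],0],[[0.0035,0.011,0.035],0],[[0,0,0.03],0],[[0,0,0.0155],0],[[0,0,0.008],0]]'
python3 steer.py '[[[0,0,0],0],[[0,0,0],0],[[0,0,0],0],[[0,0,0],0]]' 0 40
```

```text
clock: 9.1
position: [0.6213, -0.2695, 0.2098]
ee_rot: [-0.002, 0.99, 0.138, -0.003]
contact_force: [-1.0, 0.7, -0.3]
width: 0.0498
gripper_force: 0.0
clock: 9.43
position: [0.6243, -0.2723, 0.2163]
ee_rot: [0.003, 0.99, 0.139, 0.002]
contact_force: [1.0, -5.4, -0.4]
width: 0.0124
gripper_force: 39.0
```

Run:
```python
from h import *
v=[]
for n,c in(("top",(330,120)),("scene",(150,180))):
    d=vision.get_image(n);v.append(cv2.resize(d["img"][c[1]:c[1]+170,c[0]:c[0]+160],None,fx=2.5,fy=2.5)[:,:,::-1])
cv2.imwrite("pics/b.png",np.hstack(v));s=manip.get_state();print(s["position"],s["width"])
```

```text
[ 0.62428787 -0.2722712   0.21626354] 0.012468843792250349
```

View pics/b.png

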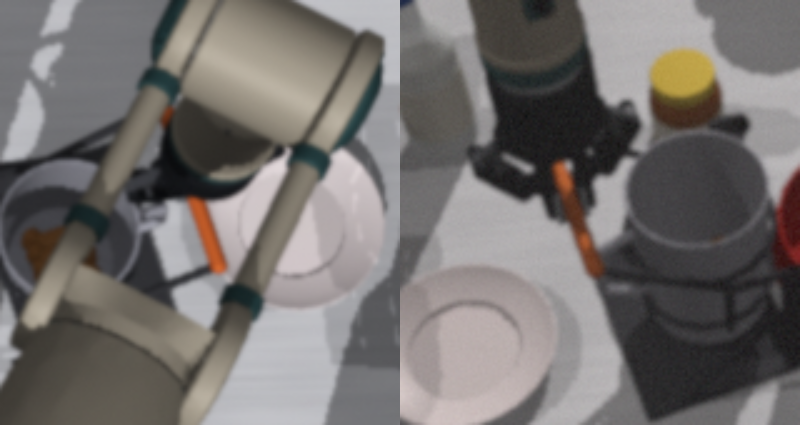

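The bar is held centrally between the fingers (crop at (565,190)), and the mug is still upright with the biscuits inside. I'll compute the arc in tool axes.

Run:
```python
import numpy as np
t=np.arange(0,2.31,.115);f=-165*np.cos(t)+85*np.sin(t);z=165*np.sin(t)+85*np.cos(t)
for a,b,c in zip(t[1:],-np.diff(f),-np.diff(z)):print(round(a,3),(b/2).round(2),(c/2).round(2))
```

```text
0.115 -5.42 -9.19
0.23 -6.44 -8.5
0.345 -7.37 -7.71
0.46 -8.21 -6.81
0.575 -8.94 -5.82
0.69 -9.55 -4.76
0.805 -10.03 -3.63
0.92 -10.38 -2.46
1.035 -10.59 -1.25
1.15 -10.67 -0.03
1.265 -10.6 1.2
1.38 -10.39 2.4
1.495 -10.05 3.58
1.61 -9.57 4.71
1.725 -8.97 5.78
1.84 -8.24 6.77
1.955 -7.41 7.67
2.07 -6.48 8.47
2.185 -5.47 9.16
2.3 -4.38 9.72
```

```bash
python3 steer.py '[[[0,-0.0054,-0.0092],0],[[0,-0.0054,-0.0092],0],[[0,-0.0064,-0.0085],0],[[0,-0.0064,-0.0085],0]]'
python3 steer.py '[[[0,-0.0074,-0.0077],0],[[0,-0.0074,-0.0077],0],[[0,-0.0082,-0.0068],0],[[0,-0.0082,-0.0068],0]]'
python3 - <<'E'
import numpy as np
from rig import manip, vision, ticket
p=manip.get_state()["position"];e=np.array([np.cos(1.851),np.sin(1.851)]);d=p[:2]-[.5772,-.1126]
f,z=d@e,p[2]-.128;print("f,z",f,z,"lat",d@[-e[1],e[0]],"R",np.hypot(f,z),"theta",np.arctan2(z,-f)-np.arctan2(85,165))
E
```

```text
clock: 9.87
position: [0.6179, -0.2503, 0.2515]
ee_rot: [0.004, 0.99, 0.139, 0.002]
contact_force: [2.6, -6.8, -2.3]
width: 0.0126
gripper_force: 39.2
clock: 10.2
position: [0.6096, -0.2213, 0.2816]
ee_rot: [0.006, 0.99, 0.139, 0.003]
contact_force: [2.7, -8.9, 1.9]
width: 0.0126
gripper_force: 39.1
f,z -0.11344967758579075 0.15359867481824918 lat -0.0010544818290686882 R 0.19095387466674282 theta 0.4589288650986382
```

```bash
python3 steer.py '[[[0,-0.0089,-0.0058],0],[[0,-0.0089,-0.0058],0],[[0,-0.0096,-0.0048],0],[[0,-0.0096,-0.0048],0]]'
python3 steer.py '[[[0,-0.01,-0.0036],0],[[0,-0.01,-0.0036],0],[[0,-0.0104,-0.0025],0],[[0,-0.0104,-0.0025],0]]'
python3 steer.py '[[[0,-0.0106,-0.0012],0],[[0,-0.0106,-0.0012],0],[[0,-0.0107,0],0],[[0,-0.0107,0],0]]'
```

```text
clock: 10.53
position: [0.5997, -0.1867, 0.3043]
ee_rot: [0.007, 0.99, 0.138, 0.004]
contact_force: [0.8, -10.1, 4.8]
width: 0.0127
gripper_force: 38.9
clock: 10.87
position: [0.5885, -0.1479, 0.3184]
ee_rot: [0.008, 0.99, 0.138, 0.005]
contact_force: [1.1, -9.8, 9.9]
width: 0.0125
gripper_force: 38.8
clock: 11.2
position: [0.5761, -0.1048, 0.3202]
ee_rot: [0.006, 0.99, 0.139, 0.005]
contact_force: [0.1, -5.4, 8.9]
width: 0.0121
gripper_force: 43.1
```

```bash
python3 steer.py '[[[0,-0.0106,0.0012],0],[[0,-0.0106,0.0012],0],[[0,-0.0104,0.0024],0],[[0,-0.0104,0.0024],0]]'
python3 steer.py '[[[0,-0.01,0.0036],0],[[0,-0.01,0.0036],0],[[0,-0.0096,0.0047],0],[[0,-0.0096,0.0047],0]]'
python3 steer.py '[[[0,-0.009,0.0058],0],[[0,-0.009,0.0058],0],[[0,-0.0082,0.0068],0],[[0,-0.0082,0.0068],0]]'
python3 steer.py '[[[0,-0.0074,0.0077],0],[[0,-0.0074,0.0077],0],[[0,-0.0065,0.0085],0],[[0,-0.0065,0.0085],0]]'
python3 - <<'E'
import numpy as np
from rig import manip, vision, ticket
p=manip.get_state()["position"];e=np.array([np.cos(1.851),np.sin(1.851)]);d=p[:2]-[.5772,-.1126]
f,z=d@e,p[2]-.128;print("f,z",f,z,"lat",d@[-e[1],e[0]],"R",np.hypot(f,z),"theta",np.arctan2(z,-f)-np.arctan2(85,165))
E
```

```text
clock: 11.53
position: [0.5641, -0.0631, 0.3112]
ee_rot: [0.004, 0.99, 0.139, 0.004]
contact_force: [-0.5, -6.0, 5.5]
width: 0.0123
gripper_force: 43.7
clock: 11.87
position: [0.5531, -0.0246, 0.2934]
ee_rot: [0.003, 0.99, 0.139, 0.003]
contact_force: [-0.4, -5.2, 3.3]
width: 0.0123
gripper_force: 44.0
clock: 12.2
position: [0.5431, 0.0103, 0.2654]
ee_rot: [0.0, 0.99, 0.139, 0.001]
contact_force: [2.1, -4.4, 2.2]
width: 0.0122
gripper_force: 44.5
clock: 12.53
position: [0.5353, 0.0368, 0.2316]
ee_rot: [0.001, 0.99, 0.139, 0.0]
contact_force: [3.9, -5.6, 1.1]
width: 0.0123
gripper_force: 44.1
f,z 0.1551186855558778 0.10359765155175893 lat -0.0010586448101639178 R 0.18653224926436435 theta 2.0770687479311816
```

```bash
python3 steer.py '[[[0,-0.0055,0.0092],0],[[0,-0.0055,0.0092],0],[[0,-0.0044,0.0097],0],[[0,-0.0044,0.0097],0]]'
python3 steer.py '[[[0,0,0],0],[[0,0,0],0],[[0,0,0],0],[[0,0,0],0],[[0,0,0],0]]'
python3 steer.py '[[[0,0,0],0],[[0,0,0],0],[[0,0,0],0],[[0,0,0],0],[[0,0,0],0]]'
python3 - <<'E'
from h import *
v=[]
for n,c in(("top",(200,140)),("scene",(200,150))):
    d=vision.get_image(n);v.append(cv2.resize(d["img"][c[1]:c[1]+170,c[0]:c[0]+160],None,fx=2.5,fy=2.5)[:,:,::-1])
cv2.imwrite("pics/t.png",np.hstack(v))
p=manip.get_state()["position"];e=np.array([np.cos(1.851),np.sin(1.851)]);d=p[:2]-[.5772,-.1126]
f,z=d@e,p[2]-.128;print("theta",np.arctan2(z,-f)-np.arctan2(85,165))
E
```

```text
clock: 12.87
position: [0.5309, 0.0528, 0.1987]
ee_rot: [0.004, 0.99, 0.14, 0.002]
contact_force: [-14.9, -19.5, 83.8]
width: 0.0127
gripper_force: 52.1
clock: 13.28
position: [0.5308, 0.0527, 0.1992]
ee_rot: [0.004, 0.99, 0.14, 0.002]
contact_force: [-3.2, -10.9, 27.9]
width: 0.0124
gripper_force: 46.2
clock: 13.7
position: [0.5308, 0.0526, 0.1992]
ee_rot: [0.004, 0.99, 0.14, 0.002]
contact_force: [-2.7, -10.7, 27.4]
width: 0.0124
gripper_force: 46.2
theta 2.2721177444361684
```

View pics/t.png

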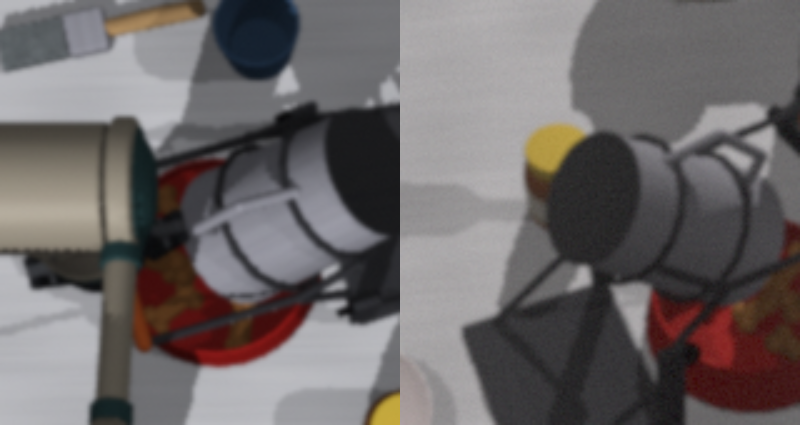

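The mug is at its forward stop, mouth down over the bowl, with tan biscuits visible in the bowl around (170,290). Now I reverse the arc.

```bash
python3 steer.py '[[[0,0.0044,-0.0097],0],[[0,0.0044,-0.0097],0],[[0,0.0055,-0.0092],0],[[0,0.0055,-0.0092],0]]'
python3 steer.py '[[[0,0.0065,-0.0085],0],[[0,0.0065,-0.0085],0],[[0,0.0074,-0.0077],0],[[0,0.0074,-0.0077],0]]'
python3 steer.py '[[[0,0.0082,-0.0068],0],[[0,0.0082,-0.0068],0],[[0,0.009,-0.0058],0],[[0,0.009,-0.0058],0]]'
python3 steer.py '[[[0,0.0096,-0.0047],0],[[0,0.0096,-0.0047],0],[[0,0.01,-0.0036],0],[[0,0.01,-0.0036],0]]'
python3 steer.py '[[[0,0.0104,-0.0024],0],[[0,0.0104,-0.0024],0],[[0,0.0106,-0.0012],0],[[0,0.0106,-0.0012],0]]'
python3 - <<'E'
import numpy as np
from rig import manip, vision, ticket
p=manip.get_state()["position"];e=np.array([np.cos(1.851),np.sin(1.851)]);d=p[:2]-[.5772,-.1126]
f,z=d@e,p[2]-.128;print("f,z",f,z,"lat",d@[-e[1],e[0]],"R",np.hypot(f,z),"theta",np.arctan2(z,-f)-np.arctan2(85,165))
E
```

```text
clock: 14.13
position: [0.5348, 0.0382, 0.2305]
ee_rot: [-0.002, 0.99, 0.139, -0.001]
contact_force: [6.2, -0.1, -5.1]
width: 0.0121
gripper_force: 42.1
clock: 14.47
position: [0.5415, 0.0148, 0.2634]
ee_rot: [-0.006, 0.99, 0.139, -0.001]
contact_force: [1.9, 8.3, 2.2]
width: 0.0125
gripper_force: 41.5
clock: 14.8
position: [0.5502, -0.0151, 0.2908]
ee_rot: [-0.009, 0.99, 0.14, -0.001]
contact_force: [-3.4, 15.0, 17.1]
width: 0.0121
gripper_force: 41.8
clock: 15.13
position: [0.5615, -0.0542, 0.3098]
ee_rot: [-0.007, 0.99, 0.14, 0.001]
contact_force: [-5.0, 9.8, 21.7]
width: 0.0124
gripper_force: 43.6
clock: 15.47
position: [0.574, -0.0976, 0.318]
ee_rot: [-0.003, 0.99, 0.14, 0.002]
contact_force: [-2.7, 4.3, 19.9]
width: 0.0125
gripper_force: 45.8
f,z 0.015344783326224935 0.19002365314784186 lat -0.0010499139077586941 R 0.19064220710792273 theta 1.175678231557952
```

```bash
python3 steer.py '[[[0,0.0107,-0.001],0],[[0,0.0107,-0.001],0],[[0,0.0106,0.0007],0],[[0,0.0106,0.0007],0]]'
python3 steer.py '[[[0,0.0104,0.002],0],[[0,0.0104,0.002],0],[[0,0.01,0.0036],0],[[0,0.01,0.0036],0]]'
python3 steer.py '[[[0,0.0096,0.0048],0],[[0,0.0096,0.0048],0],[[0,0.0089,0.0058],0],[[0,0.0089,0.0058],0]]'
python3 steer.py '[[[0,0.0082,0.0068],0],[[0,0.0082,0.0068],0],[[0,0.0074,0.0077],0],[[0,0.0074,0.0077],0]]'
python3 - <<'E'
import numpy as np
from rig import manip, vision, ticket
p=manip.get_state()["position"];e=np.array([np.cos(1.851),np.sin(1.851)]);d=p[:2]-[.5772,-.1126]
f,z=d@e,p[2]-.128;print("f,z",f,z,"lat",d@[-e[1],e[0]],"R",np.hypot(f,z),"theta",np.arctan2(z,-f)-np.arctan2(85,165))
E
```

```text
clock: 15.8
position: [0.5861, -0.1397, 0.3155]
ee_rot: [-0.003, 0.99, 0.14, 0.001]
contact_force: [0.2, 0.8, 7.6]
width: 0.0121
gripper_force: 45.7
clock: 16.13
position: [0.5975, -0.1794, 0.3031]
ee_rot: [-0.003, 0.99, 0.14, 0.0]
contact_force: [-0.2, 0.3, 8.0]
width: 0.0121
gripper_force: 47.1
clock: 16.47
position: [0.6079, -0.2153, 0.2816]
ee_rot: [-0.002, 0.99, 0.139, 0.0]
contact_force: [1.7, -0.5, 4.0]
width: 0.0122
gripper_force: 48.9
clock: 16.8
position: [0.6167, -0.2459, 0.2522]
ee_rot: [-0.002, 0.99, 0.139, 0.0]
contact_force: [0.8, -0.5, 4.2]
width: 0.0126
gripper_force: 50.6
f,z -0.138990426283245 0.12422982036028185 lat -0.001075726598124661 R 0.18641723864800183 theta 0.2536845986319415
```

```bash
python3 steer.py '[[[0,0.0064,0.0085],0],[[0,0.0064,0.0085],0],[[0,0.0054,0.0092],0],[[0,0.003,0.005],0],[[0,0.0015,0.0025],0]]'
python3 steer.py '[[[0,0.001,0.0018],0],[[0,0.001,0.0018],0],[[0,0.001,0.0018],0],[[0,0,0],0]]'
python3 - <<'E'
import numpy as np
from rig import manip, vision, ticket
p=manip.get_state()["position"];e=np.array([np.cos(1.851),np.sin(1.851)]);d=p[:2]-[.5772,-.1126]
f,z=d@e,p[2]-.128;print("f,z",f,z,"lat",d@[-e[1],e[0]],"R",np.hypot(f,z),"theta",np.arctan2(z,-f)-np.arctan2(85,165))
E
```

```text
clock: 17.22
position: [0.6232, -0.2687, 0.2183]
ee_rot: [-0.001, 0.99, 0.139, 0.0]
contact_force: [2.6, 0.8, 2.1]
width: 0.0128
gripper_force: 52.1
clock: 17.55
position: [0.6239, -0.271, 0.2138]
ee_rot: [-0.001, 0.99, 0.14, 0.0]
contact_force: [5.3, 0.4, 1.2]
width: 0.012
gripper_force: 52.1
f,z -0.16516117831360583 0.08582187140938585 lat -0.0010275820621010205 R 0.1861279356629409 theta 0.0035288172170013232
```

```bash
python3 steer.py '[[[0,0.0005,0.0015],0],[[0,0.0005,0.0015],0],[[0,0,0],0]]'
python3 steer.py '[[[0,0.0005,0.0015],0],[[0,0.0005,0.0015],0],[[0,0,0],0]]'
```

```text
clock: 17.8
position: [0.6242, -0.2723, 0.2112]
ee_rot: [-0.0, 0.99, 0.139, 0.001]
contact_force: [5.4, 1.4, 2.9]
width: 0.0123
gripper_force: 52.3
clock: 18.05
position: [0.6243, -0.2726, 0.2105]
ee_rot: [-0.0, 0.99, 0.14, 0.001]
contact_force: [3.2, 3.0, 10.2]
width: 0.0118
gripper_force: 53.1
```

```bash
python3 steer.py '[[[0,0.0003,0.0015],0],[[0,0.0003,0.001],0],[[0,0,0],0],[[0,0,0],0]]'
```

```text
clock: 18.38
position: [0.6244, -0.2727, 0.2104]
ee_rot: [-0.0, 0.99, 0.14, 0.002]
contact_force: [-0.7, 6.4, 19.5]
width: 0.0119
gripper_force: 53.9
```

The mug is against its upright stop: 19 N and no further motion. I'll release and retreat straight up, then inspect.

```bash
python3 steer.py '[[[0,0,0],0],[[0,0,0],0],[[0,0,0],0],[[0,0,0],0]]' 0.05
python3 steer.py '[[[0,0,-0.01],0],[[0,0,-0.02],0],[[0,0,-0.035],0],[[0,0,-0.035],0],[[0,0,-0.035],0]]'
python3 steer.py '[[[-0.03,0.025,-0.01],0],[[-0.03,0.025,0],0],[[-0.03,0.025,0],0],[[-0.03,0.025,0],0],[[-0.03,0.025,0],0]]'
python3 steer.py '[[[-0.03,0.025,0],0],[[-0.03,0.025,0],0],[[-0.03,0.025,0],0],[[0,0,0],0],[[0,0,0],0]]'
python3 - <<'E'
from h import *
I=[vision.get_image(n) for n in("top","scene")]
for d in I:print(fitbowl([d]))
A=cv2.resize(I[0]["img"][130:290,220:440],None,fx=3.6,fy=3.6,interpolation=cv2.INTER_CUBIC)[:,:,::-1]
cv2.imwrite("pics/e_top.png",A)
B=cv2.resize(I[1]["img"][190:360,190:400],None,fx=3.5,fy=3.5,interpolation=cv2.INTER_CUBIC)[:,:,::-1]
cv2.imwrite("pics/e_scene.png",B)
E
```

```text
clock: 18.72
position: [0.6229, -0.2743, 0.2044]
ee_rot: [-0.001, 0.99, 0.139, -0.002]
contact_force: [0.1, 0.4, -0.7]
width: 0.0499
gripper_force: 0.0
clock: 19.13
position: [0.6236, -0.2743, 0.3421]
ee_rot: [-0.0, 0.99, 0.139, -0.001]
contact_force: [0.6, -0.8, 0.6]
width: 0.05
gripper_force: 0.0
clock: 19.55
position: [0.5131, -0.4371, 0.3512]
ee_rot: [0.0, 0.99, 0.14, -0.0]
contact_force: [1.0, -1.0, -0.0]
width: 0.05
gripper_force: 0.0
clock: 19.97
position: [0.4467, -0.5348, 0.3502]
ee_rot: [-0.0, 0.991, 0.137, -0.0]
contact_force: [-0.1, 0.5, 0.6]
width: 0.0499
gripper_force: 0.0
(array([ 0.55121089, -0.01783292]), np.float64(1.839705702765056))
(array([ 0.54981212, -0.01638273]), np.float64(1.9670075873561945))
```

View pics/e_top.png

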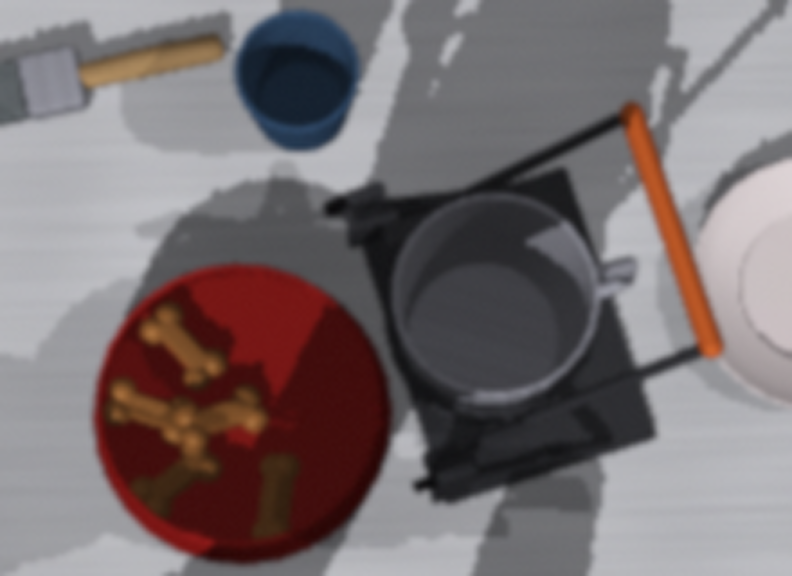

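View pics/e_scene.png

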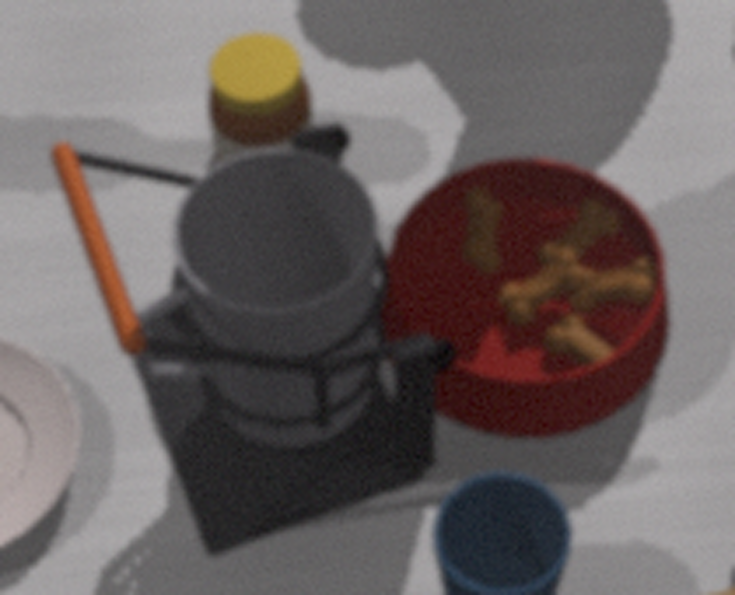

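All five biscuits lie in the bowl, at about (182,345), (150,405), (220,415), (180,480) and (275,495). The mug is empty and the bystanders are in place. One numeric check of the bar against the first pictures before handing in.

Run:
```python
from h import *
def c(img,b):
    h=cv2.cvtColor(img,cv2.COLOR_RGB2HSV);m=(h[...,0]>5)&(h[...,0]<14)&(h[...,1]>190)&(h[...,2]>110);k=np.argwhere(m[b[1]:b[3],b[0]:b[2]]);return k.mean(0).round(2),len(k)
for n,b in(("top",(385,150,430,240)),("scene",(195,220,240,300))):
    print(n,c(cv2.imread(f"pics/{n}0.png")[:,:,::-1].copy(),b),c(vision.get_image(n)["img"],b))
```

```text
top (array([49.55, 23.16]), 242) (array([43.87, 21.2 ]), 290)
scene (array([48., 24.]), 1) (array([nan, nan]), 0)<stdin>:3: RuntimeWarning: Mean of empty slice.
  ret = um.true_divide(
```

Run:
```python
from h import *
def c(img,b):
    h=cv2.cvtColor(img,cv2.COLOR_RGB2HSV);m=(h[...,0]<18)&(h[...,1]>140)&(h[...,2]>60);k=np.argwhere(m[b[1]:b[3],b[0]:b[2]]);return k.mean(0).round(2),len(k)
for n,b in(("top",(385,150,430,240)),("scene",(195,220,240,300))):
    print(n,c(cv2.imread(f"pics/{n}0.png")[:,:,::-1].copy(),b),c(vision.get_image(n)["img"],b))
```

```text
top (array([43.66, 21.05]), 398) (array([43.12, 20.84]), 405)
scene (array([40.24, 22.49]), 286) (array([41.22, 22.89]), 298)
```

```bash
python3 -c "
from rig import manip, vision, ticket
print(ticket.sign_off())"
```

```text
the job is handed in; nothing more can be done
None
```

I slid the bowl to the drop spot without lifting it, tipped all five biscuits into it and stood the mug back against its upright stop. The job is handed in at about 20 s with the arm clear; wrist force peaked at 84 N (limit 120 N) when the mug met its forward stop.

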